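# Set the kitchen window's stay on its peg

### The job

The kitchen window is only just ajar, its stay off the peg. Take the stay by its knob, open the window wider with it and put the middle one of its three holes over the peg on the sill, pressed down fully home so that it holds the window; then let go. Feel for the peg gently, never bearing hard on it, and leave the other things standing where they are.

Things in the scene. Friction and masses are not known exactly. Their poses are not given: they have to be found in the camera images.
- window: White window unit standing fixed on the worktop (place and yaw vary). Origin: middle of its underside. x points outdoors, away from the robot, y left along the window, z up; 'window' offsets are in this frame. Sill 45 mm high, x -70 to +50 mm, 420 mm long. 40 mm square jambs at y = +-190 mm (x -10 to +30) and a head rail, 245 mm high in all.
- sash_hinge (a point): Point on the upright hinge axis of the sash, at window (20, 165, 45) mm: the sash hangs on the left jamb.
- sash (a joint): Opening angle of the glazed sash, rad: 0 shut, grows as its free right edge swings outdoors (window +x), range 0 to 1.0. Sash 325 mm wide, 24 mm thick. Hinge friction 0.7 N m: it stays where it is left, and takes about 4 N at the stay.
- pivot (a point): Where the stay is pivoted on the inner face of the sash. In the sash's frame (origin on the hinge axis, axes as the window's when shut, turned by +sash about z) it is at x = -26, y = -200 mm; 62.5 mm above the worktop, at mid-thickness of the bar. The stay both swings and lifts about it.
- stay_pivot (a joint): Swing of the stay about the upright axis through its pivot, relative to the sash, rad; positive is anticlockwise from above. At sash + stay_pivot = 0 the stay points along window -x (into the room, square to the sill); positive takes the knob to window -y (right). Moves freely.
- stay (a joint): Lift of the stay about its pivot, rad: 0 = level, fully down (a stop holds it there, 15 mm above the sill); grows as the knob rises, to 0.8. The pivot is stiff (0.3 N m): the stay does not fall, it stays where it is left and must be pressed down (about 1 N at the knob); lifting takes 2 to 3 N.
- knob (a point): Grip point: middle of the upright round steel knob, 16 mm across and 40 mm high, on the free end of the stay, 235 mm from the pivot along the bar. The point is 15 mm below the knob's top, 25 mm above the bar's top face, 27.5 mm above its mid-thickness; 90 mm above the worktop when the stay is down. Its x axis points along the bar to the pivot.
- hole_middle (a point): Centre, at the underside, of the middle one of the three 11.5 mm through holes in the stay, a flat steel bar 30 mm wide (12 mm at the knob) and 5 mm thick. On the bar's centre line, 135 mm from the pivot and 100 mm from the knob; the other holes are at 95 and 175 mm from the pivot.
- peg_mark (a point): Centre of the round eccentric base of the peg (25 mm across, clamped), at window (-30, -16) mm, 60 mm above the worktop: the level of the bar's underside when down. The peg, an upright steel pin 9 mm thick with a bevelled top 10.5 mm above this point, stands 6 mm off this centre, on any side of it (the turn of the base differs): where must be seen or felt for. It does not slip.
- peg_rail: The steel plate on the sill, 30 x 60 x 5 mm, that carries the peg's round base at its middle, under the mark; origin at the middle of its underside.
- jam_jar: amber glass jam jar with a lid, 54 mm across, 62 mm tall, on the window sill left of the stay, near the left jamb; origin at the middle of its underside. A bystander.
- spice_jar: small clear spice jar, 38 mm across, 55 mm tall, on the window sill between the jam jar and the peg; origin at the middle of its underside. A bystander.
- mug: blue mug, 76 mm across, 85 mm tall, on the worktop left of the stay; origin at the middle of its underside. A bystander.
- sponge: yellow washing-up sponge, 60 x 95 x 28 mm, flat on the worktop in front of the window, left of the stay; origin at the middle of its underside. A bystander.
- oil_bottle: green glass oil bottle, 64 mm across, 200 mm tall, on the worktop to the right; origin at the middle of its underside. A bystander.
- bowl: white bowl, 130 mm across, 55 mm tall, on the worktop to the left; origin at the middle of its underside. A bystander.
- spoon: wooden spoon lying flat on the worktop, towards the robot on the right; origin at the middle of its underside. A bystander.

How it is judged (in metres and radians):
At the end, for the whole second after the job is handed in: The middle hole is over the peg (its centre within 4 mm of the peg's middle in plan), the stay is fully down (lift under 0.02 rad), the sash stands open at 0.40 to 0.70 rad and is at rest (horizontal distance between hole_middle and peg_c1 below 0.004 m and value of joint stay below 0.02 rad and value of joint sash between 0.4 and 0.7 rad and velocity of joint sash between -0.03 and 0.03 rad/s); the robot touches nothing.
It fails at once if The stay (or the gripper) bears on the peg or its plate with more than 60 N (contact force between peg_rail and anything else above 60 N).
It fails at once if A bystander (jar, mug, sponge, bottle, bowl or spoon) is moved more than 25 mm or knocked over (distance of any of jam_jar, spice_jar, mug, sponge, oil_bottle, bowl, spoon from where it was at the start of the episode above 0.025 m or angle between any of jam_jar, spice_jar, mug, sponge, oil_bottle, bowl's own z axis and vertical above 0.5 rad).
It also fails if it takes over 72 s, if anything falls off the work surface, if the arm or the gripper's body presses on something with over 40 N, if the wrist force passes 120 N, or if a joint passes its speed limit or range.

### The arm

A 6-joint arm with a two-finger parallel gripper is mounted at the origin on the work surface. World frame = base frame: x ahead of the robot, y to its left, z up, the work surface at z = 0. Lengths are in mm, angles in rad, forces in N, time in s.
With the tool pointing down it reaches from about 275 to 1000 mm from the base axis. Payload 8.4 kg.
Tool frame: the origin (TCP) lies on the centre line of the jaws, within the pads' length; the fingertips stand 17 mm ahead of it and the grasp point (between the pads) lies 2 mm behind it (r.tcp_to_tips is the z of the fingertips in the tool frame, in mm); z points along the fingers, y is the direction in which the jaws open and shut (so a half turn about z gives the same grasp; the last joint's range is limited). The gripper opens to 85 mm and grips with 20 to 120 N. Pads are 22 mm wide; open, the fingers measure 114 mm over their backs; the gripper's body (76 mm by 85 mm) begins 54 mm behind the grasp point. The pads swing forward as they close: fully open they stand 13 mm farther back than shut.
Start: joints at [-0.002, 0.353, 1.633, -0, 1.155, -0.002], TCP at [625.002, -0, 248.281] pointing down, gripper open.
Joint ranges: [-2.63, 2.63], [-0.92, 2.1], [0.06, 2.66], [-1.3, 4.44], [0, 2.69], [-3.02, 3.02]. Speed limits (rad/s): [2.22, 2.22, 2.79, 3.14, 3.14, 3.14].

### API

Orientations are given as [roll, pitch, yaw] about the fixed x, y, z axes, in that order (R = Rz(yaw) Ry(pitch) Rx(roll)).
In Python, from rig import r, cams, job gives the robot as it stands.
- The arm moves only by the tool drive_tool, never from a script. Its argument "deltas" is a list of rows, each a list of 4 numbers: the shift along the tool's x, y, z in cm, then the turn about the tool's z in rad. In form: [[x, y, z, roll], ...]. A call has 1 to 12 rows; each row shifts and turns the commanded pose from where the row before left it, along the tool's axes as they then stand; what a row does not reach is not made up. A row lasts 1/12 s, in which the tool goes at most 41.7 mm and 7.16 degrees, less where a joint would pass 70% of its speed; a pose out of reach is approached as far as the arm can. A call with a gripper value outside its range is refused whole. "jaw" is the closure, from 0 (fully open) to 1 (shut), set as the call begins (left out, the last holds). The fingers move at their own pace and stop on an object; "force" is the grip in N (left out, the last holds). Time passes only in rows, so rows that do not move let the fingers close. It gives the time, the measured TCP pose, the force and the opening at its end, in the units of the state.
- r.sense(): the state, without advancing time (a new reading comes with each control period).
- cams.grab_frame(name): name is "scene" or "side" or "wrist"; returns (picture, depth): 384x512x3 uint8, red, green, blue; 384x512 float32, mm along the optical axis (not along the pixel's ray), 0 where there is no reading.
- cams.camera_params(name): a dict with "fx", "fy", "cx", "cy" (pixels), "R" (3x3) and "t" (3): a world point X has camera coordinates R X + t. Camera axes: x right, y down, z forward; pixel columns grow to the right and rows downward; lengths in mm; the calibration is good to about 2 mm. A picture is of the moment at which its call begins: read the wrist's pose just before it. camera_params takes no time and is no camera call; for the wrist camera it gives the pose at the moment of the call.
- job.sign_off(): hands the job in, once; it reports no verdict.
The state is a dict: "clock": time; "qpos": joint angles; "qvel": joint speeds; "joint_efforts": joint torques, N m; "eef_pos": TCP position; "tcp_rot": TCP orientation; "contact_force": force on the tool from outside, world axes, zero at the start; "wrist_torque": the same for the moment, N m; "opening": opening from 0.0 (shut) to 1.0 (fully open).
Only numpy, scipy, OpenCV 4.12 (cv2) and the standard library are available. Lean on these libraries where they do the work, as an engineer would, in place of code of your own. Each camera call takes 0.05 s, during which the arm holds its last target. There are 200 camera calls.

## Working session

There is one attempt and no reset: what is moved stays moved. The work goes in short steps, Python scripts to look and compute and a tool call to move; the robot and the scene stay as the last step left them, time stands still between calls to the robot, and variables do not carry over. Pictures are saved under pics/ and viewed, about 8 in all and at most 12, crops included, and the job is handed in when it is done.

Besides the shell and the picture viewer there is one more tool, called by a JSON object that holds its "fn" and its "kwargs", one argument or row to a line. drive_tool: Moves the arm, as the interface text tells. Its arguments: {"type":"object","properties":{"deltas":{"type":"array"},"jaw":{"type":"number"},"force":{"type":"number"}},"required":["deltas"]}

```bash
mkdir -p pics; ls; python3 - <<'E'
from rig import r,cams,job
import cv2,numpy as np
ims=[]
for n in ("scene","side"):
    p,d=cams.grab_frame(n); np.savez(f"pics/{n}0.npz",p=p,d=d)
    c=cams.camera_params(n); print(n,{k:np.round(v,3).tolist() for k,v in c.items()})
    cv2.imwrite(f"pics/{n}0.png",cv2.cvtColor(p,cv2.COLOR_RGB2BGR))
print(r.sense())
E
```

```text
pics
scene {'fx': 417.396, 'fy': 417.396, 'cx': 253.451, 'cy': 186.312, 'R': [[0.699, 0.715, -0.004], [0.677, -0.663, -0.318], [-0.23, 0.22, -0.948]], 't': [-404.908, -295.883, 1425.479]}
side {'fx': 495.236, 'fy': 495.236, 'cx': 248.675, 'cy': 190.204, 'R': [[0.766, -0.642, 0.003], [-0.504, -0.604, -0.618], [0.399, 0.472, -0.787]], 't': [-380.511, 360.322, 1097.661]}
{'clock': 0.1, 'qpos': array([-2.39369878e-03,  3.52596542e-01,  1.63278264e+00, -3.18473599e-05,
        1.15489236e+00, -2.39884394e-03]), 'qvel': array([ 0.00016444, -0.00059267,  0.00125346,  0.00094121,  0.0007787 ,
        0.001052  ]), 'joint_efforts': array([ 5.04673626e-04, -5.60848546e+01, -3.10962725e+01, -6.60168353e-04,
        3.23173609e-01, -2.69507041e-05]), 'eef_pos': array([ 6.25478132e+02, -6.69326146e-03,  2.48798107e+02]), 'tcp_rot': array([3.14027161e+00, 3.23184620e-05, 1.57081430e+00]), 'contact_force': array([ 0.39670216, -0.11513714,  1.30905354]), 'wrist_torque': array([-0.03094985, -0.05101036, -0.01461903]), 'opening': 1.0007231155143554}
```

View pics/scene0.png

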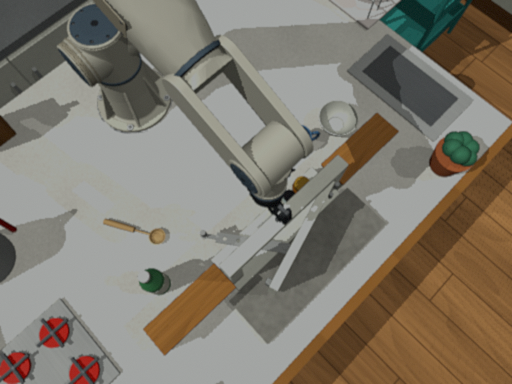

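View pics/side0.png

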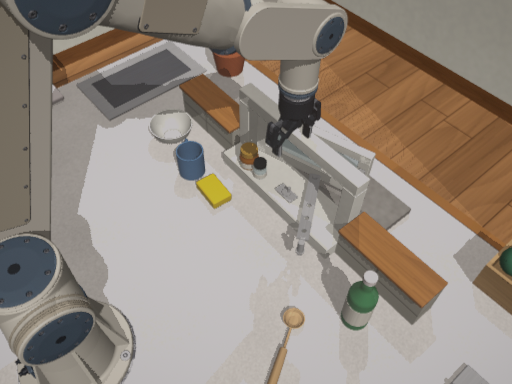

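The side view shows the stay from about (310,185) to the knob near (300,248), with the peg plate near (286,192). The mug, sponge and jars are to its left and the bottle to its right. Next I'll zoom in and deproject.

```bash
cat > h.py <<'E'
from rig import r,cams,job
import cv2,numpy as np
def world(c,u,v,z):
    X=np.stack([(u-c["cx"])/c["fx"]*z,(v-c["cy"])/c["fy"]*z,z],-1)
    return (X-c["t"])@np.array(c["R"])
def ray_at_z(c,u,v,h):
    R=np.array(c["R"]);o=-R.T@c["t"];d=R.T@np.array([(u-c["cx"])/c["fx"],(v-c["cy"])/c["fy"],1])
    return o+d*(h-o[2])/d[2]
def proj(c,X):
    Y=np.asarray(X)@np.array(c["R"]).T+c["t"]
    return np.stack([Y[...,0]/Y[...,2]*c["fx"]+c["cx"],Y[...,1]/Y[...,2]*c["fy"]+c["cy"]],-1)
E
python3 - <<'E'
from h import *
d=np.load("pics/side0.npz");p,z=d["p"],d["d"]
c=cams.camera_params("side")
v,u=np.mgrid[0:384,0:512]; W=world(c,u,v,z.astype(float)); 
cv2.imwrite("pics/crop1.png",cv2.resize(cv2.cvtColor(p[130:290,220:400],cv2.COLOR_RGB2BGR),None,fx=4,fy=4,interpolation=cv2.INTER_CUBIC)[:600,:])
for (a,b) in [(300,248),(300,243),(305,215),(308,190),(286,192),(270,185),(335,240),(230,160),(260,165)]: print(a,b,np.round(W[b,a],1))
# sill-top points
m=(abs(W[...,2]-45)<4)&(z>0)&(W[...,0]>550)&(W[...,0]<900)&(abs(W[...,1])<350)
P=W[m][:,:2].astype(np.float32); print(m.sum(),cv2.minAreaRect(P),P.min(0),P.max(0))
h=(abs(W[...,2]-245)<5)&(z>0)&(W[...,0]>550)&(W[...,0]<900)
h&=p.min(2)>150
P=W[h][:,:2].astype(np.float32); print(h.sum(),cv2.minAreaRect(P))
E
```

```text
300 248 [ 522.2 -156.2   91. ]
300 243 [ 524.1 -152.4  106.3]
305 215 [611.9 -83.6  64.7]
308 190 [673.3 -31.2  65.6]
286 192 [628.8   5.   58. ]
270 185 [618.8  56.6  46. ]
335 240 [ 628.4 -176.5   43.1]
230 160 [596.  201.   38.9]
260 165 [611.5  91.3 102.8]
3297 ((657.5107421875, -1.34808349609375), (695.7340087890625, 136.6167449951172), 89.41874694824219) [ 587.5823 -348.8747] [726.00336 346.79065]
1108 ((672.258544921875, 23.59661865234375), (419.89111328125, 40.9489860534668), 89.17711639404297)
```

View pics/crop1.png

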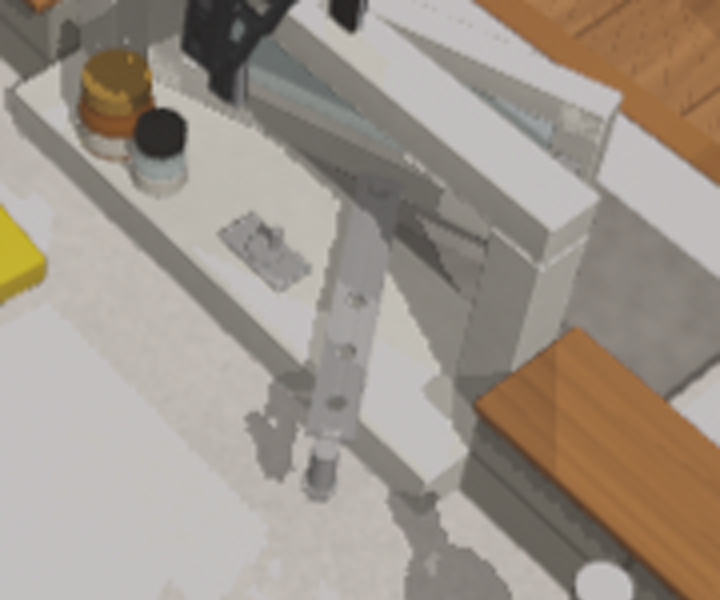

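```bash
cat >> h.py <<'E'
from scipy.optimize import fsolve
W0=np.array([662.3,23.7]); YAW=-0.0143
rot=lambda a:np.array([[np.cos(a),-np.sin(a)],[np.sin(a),np.cos(a)]])
w2g=lambda p:W0+rot(YAW)@np.asarray(p,float)
g2w=lambda p:rot(YAW).T@(np.asarray(p,float)-W0)
piv=lambda s:np.array([20,165])+rot(s)@np.array([-26,-200])
def knob(s,b,L=235): return w2g(piv(s)+L*rot(b)@np.array([-1,0]))   # b=sash+stay_pivot
def solve(k,g=(.2,.6),L=235): return fsolve(lambda q:knob(q[0],q[1],L)-k,g)
E
python3 - <<'E'
from h import *
for n in ("side","scene"):
    d=np.load(f"pics/{n}0.npz");p,z=d["p"],d["d"].astype(float);c=cams.camera_params(n)
    v,u=np.mgrid[0:384,0:512]; W=world(c,u,v,z)
    near=(z>0)&(np.hypot(W[...,0]-525,W[...,1]+155)<40)&(W[...,2]>75)
    print(n,near.sum()); P=W[near]; print(np.round(P[P[:,2]>98],0).tolist()[:25], P[P[:,2]>75].mean(0))
    bar=(z>0)&(abs(W[...,2]-65)<4)&(W[...,0]>540)&(W[...,0]<690)&(W[...,1]>-150)&(W[...,1]<0)
    Q=W[bar]; Q=Q[np.abs((Q[:,0]-524)*.77-(Q[:,1]+154)*1*.64*1)<200]
    if len(Q)>20: print("bar",len(Q),Q.mean(0),cv2.fitLine(Q[:,:2].astype(np.float32),cv2.DIST_HUBER,0,.01,.01).ravel())
    hh=(z>0)&(abs(W[...,2]-245)<6)&(W[...,0]>640)&(W[...,0]<720)&(abs(W[...,1])<250)&(p.min(2)>140); 
    print("head",hh.sum(),cv2.minAreaRect(W[hh][:,:2].astype(np.float32)))
    for nm,lo,hi,zz in [("sponge",(150,130,0),(255,230,60),(20,35)),("mug",(20,40,80),(75,100,160),(60,95)),("bottle",(0,50,20),(60,140,80),(20,205))]:
        m=(p>=lo).all(2)&(p<=hi).all(2)&(W[...,2]>zz[0])&(W[...,2]<zz[1])&(W[...,0]>350)&(z>0)
        if m.sum()>5: print(nm,m.sum(),np.round(np.percentile(W[m],[3,50,97],axis=0)).tolist())
for k in ([526,-156],[524,-153]): 
    s=solve(np.array(k)); print(k,s,w2g(piv(s[0])))
c=cams.camera_params("side"); pg=ray_at_z(c,286.2,189.5,69); print("peg",pg,g2w(pg[:2]),"mark",w2g([-30,-16]))
print(cams.camera_params("wrist"))
E
```

```text
side 71
[[528.0, -145.0, 106.0], [530.0, -147.0, 107.0], [532.0, -148.0, 106.0], [534.0, -149.0, 105.0], [527.0, -143.0, 100.0], [525.0, -147.0, 108.0], [528.0, -148.0, 106.0], [532.0, -148.0, 102.0], [531.0, -152.0, 108.0], [535.0, -152.0, 103.0], [523.0, -147.0, 105.0], [525.0, -148.0, 105.0], [526.0, -150.0, 105.0], [528.0, -151.0, 105.0], [532.0, -151.0, 101.0], [533.0, -154.0, 103.0], [534.0, -156.0, 104.0], [524.0, -147.0, 100.0], [525.0, -148.0, 100.0], [524.0, -152.0, 106.0], [528.0, -152.0, 102.0], [528.0, -155.0, 106.0], [530.0, -156.0, 105.0], [533.0, -157.0, 103.0], [521.0, -149.0, 101.0]] [ 525.83069652 -152.96059052   95.00309087]
bar 585 [619.72734221 -82.75243522  64.78037188] [ 7.9262263e-01  6.0971254e-01  6.2066016e+02 -8.1691986e+01]
head 1565 ((672.5162963867188, 23.313888549804688), (420.5364685058594, 41.048458099365234), 89.02404022216797)
sponge 573 [[475.0, 113.0, 23.0], [501.0, 155.0, 27.0], [529.0, 202.0, 32.0]]
mug 296 [[469.0, 229.0, 61.0], [505.0, 265.0, 73.0], [540.0, 302.0, 85.0]]
bottle 342 [[500.0, -506.0, 67.0], [846.0, -477.0, 109.0], [877.0, 239.
[... 912 characters left out ...]
 303.0, 77.0], [539.0, 326.0, 88.0]]
bottle 1376 [[432.0, -632.0, 29.0], [853.0, 520.0, 143.0], [922.0, 592.0, 166.0]]
[526, -156] [0.27623422 0.676477  ] [711.3340674 -11.5137257]
[524, -153] [0.27759825 0.66058512] [711.60672568 -11.47715209]
peg [628.52114555   4.871983    69.        ] [-33.50616932 -19.30911312] mark [632.0742751    8.13062127]
{'fx': 346.14270159369823, 'fy': 346.14270159369823, 'cx': 259.5742037040859, 'cy': 193.98575010402666, 'R': array([[ 9.99998762e-01,  3.28301136e-04,  1.53895210e-03],
       [-1.62127635e-04, -9.51293538e-01,  3.08286518e-01],
       [ 1.56520600e-03, -3.08286386e-01, -9.51292307e-01]]), 't': array([-625.27572589,  -41.69691221,  378.75916054])}
```

{"fn": "drive_tool", "kwargs": {
  "deltas": [
    [-3.0,-2.4,0,0],
    [-3.0,-2.4,0,0],
    [-3.0,-2.4,0,0],
    [-3.0,-2.5,0,0],
    [-3.1,0,1.0,0],
    [0,0,1.0,0.12],
    [0,0,1.0,0.12],
    [0,0,1.0,0.12],
    [0,0,1.0,0.12],
    [0,0,1.0,0.12],
    [0,0,1.0,0.12],
    [0,0,1.0,0.12]
  ],
  "jaw": 0.3
}}

```text
clock: 1.1
eef_pos: [527.3, -150.8, 167.1]
tcp_rot: [-3.14, 0.001, 0.725]
contact_force: [1.0, 0.7, -6.4]
opening: 0.702
```

{"fn": "drive_tool", "kwargs": {
  "deltas": [
    [0,0,0,0.075],
    [0,0,0,0],
    [0,0,0,0],
    [0,0,0,0]
  ]
}}

```text
clock: 1.43
eef_pos: [528.0, -151.0, 168.3]
tcp_rot: [-3.141, 0.0, 0.659]
contact_force: [0.8, 0.7, -7.3]
opening: 0.7
```

```bash
python3 - <<'E'
from h import *
s=r.sense(); print(s["clock"],s["eef_pos"],s["tcp_rot"],s["contact_force"],s["opening"],r.tcp_to_tips)
c=cams.camera_params("wrist"); p,d=cams.grab_frame("wrist"); np.savez("pics/w1.npz",p=p,d=d,**{k:np.array(v) for k,v in c.items()})
im=cv2.cvtColor(p,cv2.COLOR_RGB2BGR).copy()
cv2.imwrite("pics/w1.png",im)
print(proj(c,np.array([[527.5,-151,105],[628.5,4.9,69],[632,8.1,60]])))
E
```

```text
1.4333 [ 527.96581125 -150.99778776  168.27926153] [-3.14146324e+00  1.12962855e-04  6.58514930e-01] [ 0.82061782  0.6992667  -7.30680981] 0.7004336295945816 17.0
[[ 257.4421329   221.06546486]
 [ 141.37695538 -111.33533742]
 [ 145.07515702 -113.15506691]]
```

View pics/w1.png

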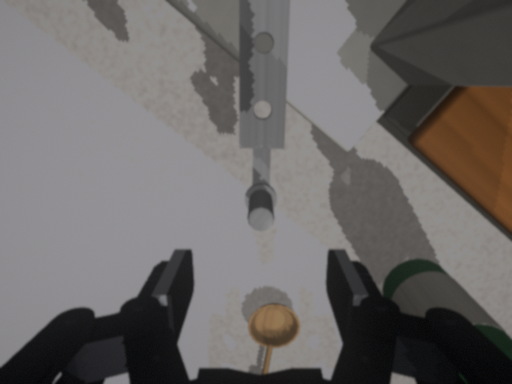

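The wrist view shows the knob top at about (261,217), 4 px from the prediction, and the holes at (262,108) and (263,42). The bottle is near the right finger at (430,300), so I'll check its clearance.

```bash
python3 - <<'E'
from h import *
f=np.load("pics/w1.npz");c={k:f[k] for k in f};z=f["d"].astype(float)
print("knob",ray_at_z(c,261,217,105),"axis img-x world",c["R"][0])
for u,v in [(261,217),(262,108),(263,42)]: print(u,v,ray_at_z(c,u,v,65))
v,u=np.mgrid[0:384,0:512];W=world(c,u,v,z);m=(z>0)&(u>385)&(v>262)&(W[...,2]>30)&(W[...,2]<210)
P=W[m];
for lo in (30,70,110,150): 
  Q=P[(P[:,2]>lo)&(P[:,2]<lo+40)]; print(lo,len(Q), np.round(np.percentile(Q,[2,50,98],axis=0)) if len(Q) else "")
E
```

```text
knob [ 530.80691496 -151.07940409  105.        ] axis img-x world [ 6.12202360e-01 -7.90701115e-01  1.30921885e-04]
261 217 [ 518.29828725 -160.99472317   65.        ]
262 108 [ 578.1188901  -115.37021862   65.        ]
263 42 [609.2938763  -91.89491353  65.        ]
30 2115 [[ 521. -335.   31.]
 [ 546. -310.   51.]
 [ 564. -306.   69.]]
70 1095 [[ 547. -339.   71.]
 [ 559. -322.   89.]
 [ 564. -310.  109.]]
110 237 [[ 529. -328.  110.]
 [ 558. -322.  116.]
 [ 562. -308.  127.]]
150 0
```

{"fn": "drive_tool", "kwargs": {
  "deltas": [
    [0.19,0.21,2.5,0],
    [0,0,2.5,0],
    [0,0,2.0,0],
    [0,0,0.4,0],
    [0,0,0.1,0],
    [0,0,0,0]
  ]
}}

```text
clock: 1.98
eef_pos: [531.2, -151.6, 93.9]
tcp_rot: [3.141, -0.0, 0.656]
contact_force: [0.2, -0.4, -5.8]
opening: 0.7
```

{"fn": "drive_tool", "kwargs": {
  "deltas": [
    [0,0,0,0],
    [0,0,0,0],
    [0,0,0,0],
    [0,0,0,0],
    [0,0,0,0],
    [0,0,0,0]
  ],
  "jaw": 1.0,
  "force": 40
}}

```text
clock: 2.48
eef_pos: [531.1, -151.6, 93.6]
tcp_rot: [3.141, -0.001, 0.656]
contact_force: [1.0, -0.7, -5.8]
opening: 0.171
```

{"fn": "drive_tool", "kwargs": {
  "deltas": [
    [0.05,0,-0.6,0],
    [0.1,0,-0.6,0],
    [0.1,0,-0.7,0],
    [0.15,0,-0.7,0],
    [0.2,0,-0.6,0],
    [0,0,0,0],
    [0,0,0,0]
  ]
}}

```text
clock: 3.07
eef_pos: [535.5, -148.0, 125.8]
tcp_rot: [3.141, 0.0, 0.656]
contact_force: [0.6, -0.5, -8.0]
opening: 0.168
```

```bash
python3 - <<'E'
from h import *
s=r.sense(); k=s["eef_pos"][:2]; Le=229
q0=solve(k,(.28,.65),Le); print(s["clock"],s["eef_pos"],s["opening"],s["contact_force"],"sash,b",q0)
R2=rot(s["tcp_rot"][2]); ex=R2[:,0]; ey=-R2[:,1]
peg=np.array([628.5,4.9])
# target sash: pivot-peg=135
from scipy.optimize import brentq
def fin(peg,off=0):
    th=brentq(lambda t:np.linalg.norm(w2g(piv(t))-peg)-135-off,.3,.75)
    P=w2g(piv(th)); a=P-peg; b=np.arctan2(a[1],a[0]); return th,b-YAW,b
for pg in (peg,w2g([-30,-16])):
    th,b,y=fin(pg); print("target",pg,th,b,"yaw",y,"knob lifted",knob(th,b,Le),"down",knob(th,b))
# path: standoff = target but stay still swung right by .35
th,b,y=fin(peg)
for t in (0.33,.66,1):
    s_=q0[0]+(th-q0[0])*t; bb=q0[1]+(b+.30-q0[1])*t
    kk=knob(s_,bb,Le); d=kk-k; print(t,s_,bb,"knob",kk,"tool d mm",d@ex,d@ey,"turn",q0[1]-bb)
E
```

```text
3.0667 [ 535.54693858 -147.96338817  125.76025283] 0.16822954040407487 [ 0.62290881 -0.45572726 -7.99283057] sash,b [0.31281529 0.65866957]
target [628.5   4.9] 0.5451182096104545 -0.0015799833019856484 yaw -0.01587998330198565 knob lifted [534.51185192   6.39265569] down [528.51260843   6.48793159]
target [632.0742751    8.13062127] 0.564249391809313 -0.014092129042261696 yaw -0.028392129042261696 knob lifted [538.11215986  10.79912285] down [532.11457804  10.96945274]
0.33 0.38947525666341243 0.5397872157146871 knob [ 535.64972855 -122.09317991] tool d mm 15.861992309162652 -20.437109401638757 turn 0.1188823517544807
0.66 0.46613521856270185 0.42090486396020654 knob [538.26063712 -93.45233922] tool d mm 35.40149783063432 -41.539770923649044 turn 0.23776470350896128
1 0.5451182096104545 0.2984200166980143 knob [543.66388748 -61.43535174] tool d mm 59.21309488864079 -63.61442714226209 turn 0.3602495507711535
```

{"fn": "drive_tool", "kwargs": {
  "deltas": [
    [0.39,-0.52,0,0.03],
    [0.37,-0.53,0,0.03],
    [0.36,-0.54,0,0.03],
    [0.34,-0.55,0,0.03],
    [0.41,-0.59,0,0.03],
    [0.39,-0.6,0,0.03],
    [0.38,-0.61,0,0.03],
    [0.36,-0.62,0,0.03],
    [0.44,-0.68,0,0.03],
    [0.415,-0.7,0,0.03],
    [0.39,-0.71,0,0.03],
    [0.37,-0.72,0,0.03]
  ]
}}

```text
clock: 4.07
eef_pos: [540.9, -61.3, 124.8]
tcp_rot: [-3.141, 0.003, 0.294]
contact_force: [-2.9, -0.8, -5.0]
opening: 0.171
```

{"fn": "drive_tool", "kwargs": {
  "deltas": [
    [0,0,0,0],
    [0,0,0,0]
  ]
}}

```text
clock: 4.23
eef_pos: [541.6, -61.3, 125.0]
tcp_rot: [-3.141, 0.001, 0.297]
contact_force: [-2.7, -1.5, -6.1]
opening: 0.171
```

```bash
python3 - <<'E'
from h import *
s=r.sense(); k=s["eef_pos"][:2]
print(s["clock"],s["eef_pos"],s["tcp_rot"],s["opening"],s["contact_force"],s["wrist_torque"],"sash,b",solve(k,(.54,.3),229))
out=[]
for n in ("wrist","side","scene"):
    c=cams.camera_params(n); p,d=cams.grab_frame(n); np.savez(f"pics/{n}2.npz",p=p,d=d,**{q:np.array(v) for q,v in c.items()})
    b=proj(c,np.array([628.5,4.9,66]));print(n,b)
    if n!="wrist":
        x,y=np.clip(np.round(b).astype(int)-[40,30],0,None)
        out.append(cv2.resize(cv2.cvtColor(p[y:y+75,x:x+100],cv2.COLOR_RGB2BGR),(400,300),interpolation=cv2.INTER_CUBIC)); print("off",x,y)
    else: out.insert(0,cv2.resize(cv2.cvtColor(p,cv2.COLOR_RGB2BGR),(400,300)))
out.append(np.zeros((300,400,3),np.uint8))
cv2.imwrite("pics/m2.png",np.vstack([np.hstack(out[:2]),np.hstack(out[2:])]))
E
```

```text
4.2333 [541.63818654 -61.30326172 125.04170906] [-3.14135869e+00  1.29702553e-03  2.97317273e-01] 0.17115867543222538 [-2.6804176  -1.45907302 -6.0846529 ] [-0.19078935  0.7550342  -0.06872982] sash,b [0.53559108 0.29444343]
wrist [178.49346802  28.40184826]
side [286.11482915 190.2053857 ]
off 246 160
scene [266.27745607 222.4621816 ]
off 226 192
```

View pics/m2.png

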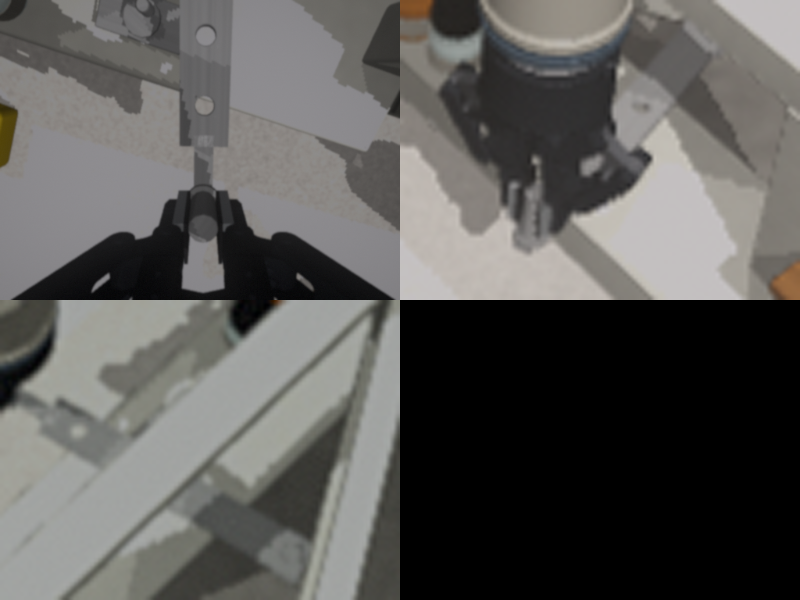

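The wrist view shows the peg's round base at full-image pixel (180,20), left of the bar, with the holes at (262,134) and (262,45). Zooming in on the peg.

```bash
python3 - <<'E'
import cv2,numpy as np
p=np.load("pics/wrist2.npz")["p"]
cv2.imwrite("pics/w2z.png",cv2.resize(cv2.cvtColor(p[0:60,130:290],cv2.COLOR_RGB2BGR),None,fx=5,fy=5,interpolation=cv2.INTER_CUBIC))
E
```

```text
(no output)
```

View pics/w2z.png

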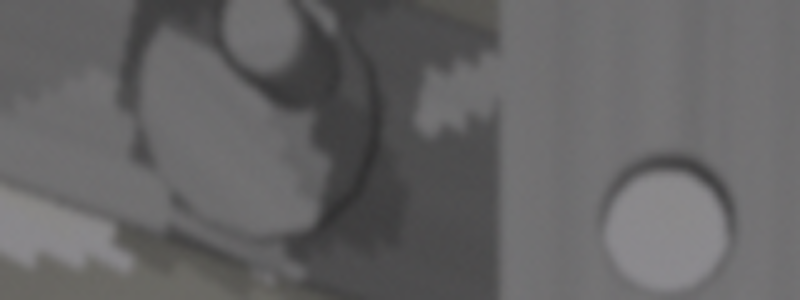

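Peg top disc at full pixel (182.4,6.6), its foot near (190,17) and the base centre near (181.4,23). The middle hole is at (263.6,45).

```bash
python3 - <<'E'
from h import *
f=np.load("pics/wrist2.npz");c={k:f[k] for k in f}
a=ray_at_z(c,182.4,6.6,70.5);b=ray_at_z(c,190,17,60);m=ray_at_z(c,181.4,23,60)
print("top",a,g2w(a[:2]),"foot",b,"base",m, "offset",np.linalg.norm(a[:2]-m[:2]), "mark",w2g([-30,-16]))
s=r.sense();k=s["eef_pos"][:2]
q=solve(k,(.54,.3),229); print(q)
for L in (98.5,58.5): # hole positions seen vs model
    pass
P=w2g(piv(q[0])); u=(k-P)/np.linalg.norm(k-P)
ph=.137
for Lh,px in ((135,(263.6,45)),(175,(262,134))):
    H=P+u*Lh*np.cos(ph); z=62.5+Lh*np.sin(ph)
    o=ray_at_z(c,*px,z); print("hole model",H,z,"seen",o)
from scipy.optimize import brentq
pg=a[:2]
for off in (0,):
    th=brentq(lambda t:np.linalg.norm(w2g(piv(t))-pg)-135,.3,.8);P=w2g(piv(th));d=P-pg;y=np.arctan2(d[1],d[0])
    print("sash",th,"yaw",y,"knob lifted",knob(th,y-YAW,229),"down",knob(th,y-YAW))
E
```

```text
top [637.74621354   4.13818283  70.5       ] [-24.27155155 -19.91092429] foot [635.583783     2.05619874  60.        ] base [631.70273779   5.52057412  60.        ] offset 6.19956488118341 mark [632.0742751    8.13062127]
[0.53572257 0.29618843]
hole model [633.27851427 -35.17721033] 80.93719882768319 seen [632.14323045 -36.96674763  80.93719883]
hole model [595.21724124 -46.19975571] 86.40007255440413 seen [594.47619395 -47.81828321  86.40007255]
sash 0.5954168886194068 yaw 0.020861097216280086 knob lifted [543.76666651   2.17738192] down [537.76797201   2.05222441]
```

{"fn": "drive_tool", "kwargs": {
  "deltas": [
    [0.26,-0.78,0,0.035],
    [0.23,-0.79,0,0.035],
    [0.205,-0.795,0,0.035],
    [0.177,-0.8,0,0.035],
    [0.149,-0.81,0,0.035],
    [0.12,-0.81,0,0.035],
    [0.092,-0.815,0,0.035],
    [0.064,-0.82,0,0.032],
    [0,0,0,0],
    [0,0,0,0],
    [0,0,0,0]
  ]
}}

```text
clock: 5.3
eef_pos: [543.7, 4.0, 125.1]
tcp_rot: [3.142, 0.001, 0.02]
contact_force: [-3.6, 0.4, -6.1]
opening: 0.175
```

```bash
python3 - <<'E'
from h import *
s=r.sense(); k=s["eef_pos"][:2]
print(s["clock"],s["eef_pos"],s["tcp_rot"],s["opening"],s["contact_force"],s["wrist_torque"],"sash,b",solve(k,(.58,.02),229))
c=cams.camera_params("wrist"); p,d=cams.grab_frame("wrist"); np.savez("pics/wrist3.npz",p=p,d=d,**{q:np.array(v) for q,v in c.items()})
a=cv2.cvtColor(p,cv2.COLOR_RGB2BGR)
cv2.imwrite("pics/w3.png",np.hstack([cv2.resize(a[0:150,200:320],None,fx=4,fy=4,interpolation=cv2.INTER_CUBIC),cv2.resize(a[:,160:350],(297,600))]))
print("peg top px",proj(c,[638.3,6.2,70.5]),proj(c,[637.75,4.14,70.5]))
E
```

```text
5.3 [543.69532003   4.01511023 125.14711436] [3.14156203e+00 6.43364410e-04 1.99695325e-02] 0.17464906698256552 [-3.63268082  0.4265128  -6.12043943] [0.04811284 1.0195124  0.05631566] sash,b [0.59519572 0.02704988]
peg top px [255.4492003   46.10080331] [259.71632973  47.43466942]
```

View pics/w3.png

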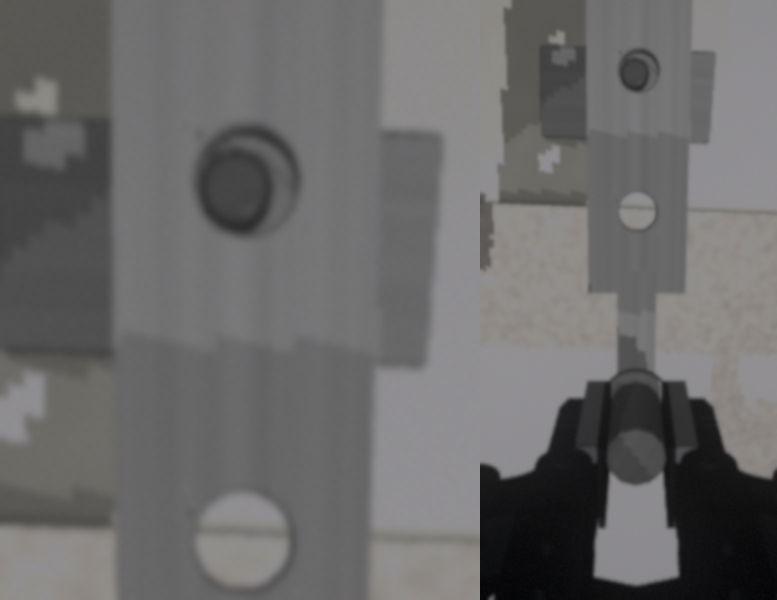

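Through the middle hole I can see the peg top at full pixel (259.2,46.2). The hole's top rim is centred at (261.8,45.0), so it is almost aligned.

```bash
python3 - <<'E'
from h import *
f=np.load("pics/wrist3.npz");c={k:f[k] for k in f}
from scipy.optimize import brentq
ph=brentq(lambda t:235*np.sin(t)+27.5*(np.cos(t)-1)-(125.1-93.6),0,.4)
zt=62.5+135*np.sin(ph)+2.5*np.cos(ph)
peg=ray_at_z(c,259.2,46.2,70.5);h=ray_at_z(c,261.75,45,zt)
u=np.array([np.cos(.024),np.sin(.024)])
hu=h[:2]-u*2.5*np.sin(ph)*0   # top-rim centre
# circle about pivot: pivot plan pos from hole top: dist 135cos-2.5sin
P=h[:2]+u*(135*np.cos(ph)-2.5*np.sin(ph)); down=P-u*135
print("phi",ph,"zt",zt,"peg",peg,"holetop",h,"hole when down",down,"err peg-hole",peg[:2]-down)
for z in (120,115,110,105,100,96,93.6):
    t=brentq(lambda t:235*np.sin(t)+27.5*(np.cos(t)-1)-(z-93.6),-.01,.4); print(z,round(t,4),"r",235*np.cos(t)-27.5*np.sin(t)-(235*np.cos(ph)-27.5*np.sin(ph)))
E
```

```text
phi 0.13553018973270184 zt 83.2176883838563 peg [638.29271492   4.3990359   70.5       ] holetop [637.66343997   3.23965322  83.21768838] hole when down [636.08813215   3.20183857] err peg-hole [2.20458277 1.19719733]
120 0.1133 r 1.2530475064386337
115 0.0917 r 2.3658964407856047
110 0.0701 r 3.365916971388941
105 0.0487 r 4.254559469192941
100 0.0273 r 5.033091970977267
96 0.0102 r 5.577380306706658
93.6 -0.0 r 5.870669708145698
```

{"fn": "drive_tool", "kwargs": {
  "deltas": [
    [0.1,-0.1,0,0],
    [0.1,-0.1,0,0],
    [-0.06,0,0.3,0],
    [-0.07,0,0.3,0],
    [-0.07,0,0.3,0],
    [-0.07,0,0.3,0],
    [0,0,0,0],
    [0,0,0,0],
    [0,0,0,0]
  ]
}}

```text
clock: 6.1
eef_pos: [543.9, 6.4, 113.5]
tcp_rot: [3.142, -0.001, 0.019]
contact_force: [0.5, -0.4, -5.1]
opening: 0.169
```

```bash
python3 - <<'E'
from h import *
s=r.sense()
print(s["clock"],s["eef_pos"],s["tcp_rot"],s["opening"],s["contact_force"],s["wrist_torque"])
c=cams.camera_params("wrist"); p,d=cams.grab_frame("wrist"); np.savez("pics/wrist4.npz",p=p,d=d,**{q:np.array(v) for q,v in c.items()})
a=cv2.cvtColor(p,cv2.COLOR_RGB2BGR)
cv2.imwrite("pics/w4.png",cv2.resize(a[0:75,220:300],None,fx=8,fy=8,interpolation=cv2.INTER_CUBIC))
E
```

```text
6.1 [543.90032191   6.4282199  113.49853334] [ 3.14156197e+00 -1.31993580e-03  1.88465432e-02] 0.16926275719883996 [ 0.53696364 -0.37833488 -5.07845399] [-0.123638   -0.04097104 -0.07265177]
```

View pics/w4.png

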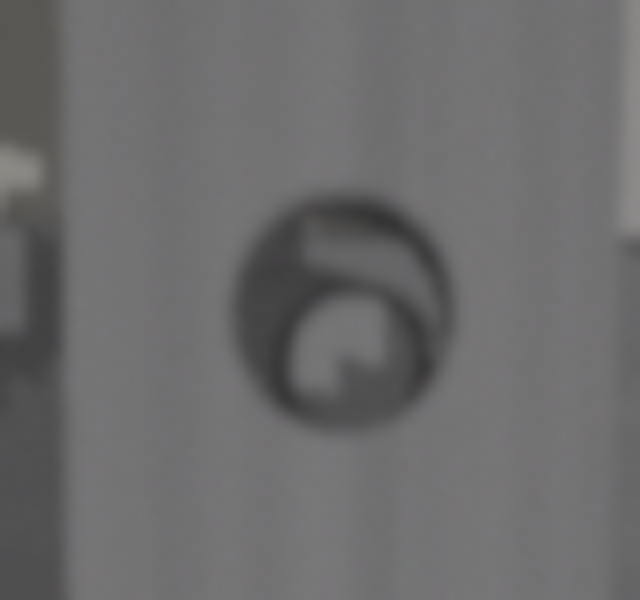

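The middle hole's rim is centred at full pixel (263,38.9), with the peg top inside it slightly towards the knob, at (264.1,44).

```bash
cat > fit.py <<'E'
from h import *
from scipy.optimize import brentq
import sys
def go(n,hp,pp,z,zd=93.6,yaw=.02):
    f=np.load(f"pics/wrist{n}.npz");c={k:f[k] for k in f}
    ph=brentq(lambda t:235*np.sin(t)+27.5*(np.cos(t)-1)-(z-zd),-.01,.4)
    zt=62.5+135*np.sin(ph)+2.5*np.cos(ph); peg=ray_at_z(c,*pp,70.5);h=ray_at_z(c,*hp,zt)
    u=np.array([np.cos(yaw),np.sin(yaw)]); down=h[:2]+u*(135*np.cos(ph)-2.5*np.sin(ph)-135)
    under=h[:2]+u*(-2.5*np.sin(ph)+5*np.sin(ph)+2.5*np.sin(ph))
    print("phi",ph,"zt",zt,"peg",peg,"top",h,"err when down",peg[:2]-down)
E
python3 -c "
from fit import *
go(4,(263,38.9),(264.1,44),113.5)
go(4,(263,38.9),(264.1,44),113.5,zd=91)
go(3,(261.75,45),(259.2,46.2),125.1)
go(3,(261.75,45),(259.2,46.2),125.1,zd=91)"
```

```text
phi 0.08520848145537456 zt 76.48016019606307 peg [638.52388857   4.47900956  70.5       ] top [639.95576353   5.06213337  76.4801602 ] err when down [-0.72946562 -0.56907376]
phi 0.09643783644543456 zt 77.98732081539593 peg [638.52388857   4.47900956  70.5       ] top [639.78974208   5.07300175  77.98732082] err when down [-0.39802512 -0.57663331]
phi 0.13553018973274983 zt 83.2176883838627 peg [638.29271492   4.3990359   70.5       ] top [637.66343997   3.23965322  83.21768838] err when down [2.20472143 1.19089582]
phi 0.1468943645548956 zt 84.73257434550706 peg [638.29271492   4.3990359   70.5       ] top [637.52222626   3.24592757  84.73257435] err when down [2.5899361  1.18950213]
```

{"fn": "drive_tool", "kwargs": {
  "deltas": [
    [-0.06,0.08,0,0],
    [-0.06,0,0.25,0],
    [-0.05,0,0.25,0],
    [-0.05,0,0.2,0],
    [0,0,0,0]
  ]
}}

```text
clock: 6.57
eef_pos: [541.3, 5.6, 106.0]
tcp_rot: [-3.142, -0.0, 0.019]
contact_force: [2.5, 1.5, -5.5]
opening: 0.172
```

{"fn": "drive_tool", "kwargs": {
  "deltas": [
    [-0.04,0,0.2,0],
    [-0.03,0,0.2,0],
    [0,0,0,0],
    [0,0,0,0]
  ]
}}

```text
clock: 6.9
eef_pos: [540.2, 5.6, 102.1]
tcp_rot: [3.142, 0.001, 0.019]
contact_force: [2.3, -0.0, -5.1]
opening: 0.172
```

The bar's underside at the hole is now about 65 mm, below the peg top at 70.5, and there is no contact force. So the peg is in the hole, and I'll keep going down.

{"fn": "drive_tool", "kwargs": {
  "deltas": [
    [-0.04,0,0.2,0],
    [-0.03,0,0.2,0],
    [-0.02,0,0.2,0],
    [0,0,0,0],
    [0,0,0,0]
  ]
}}

```text
clock: 7.32
eef_pos: [538.9, 5.5, 96.0]
tcp_rot: [-3.142, 0.001, 0.019]
contact_force: [0.4, 0.7, -4.5]
opening: 0.172
```

{"fn": "drive_tool", "kwargs": {
  "deltas": [
    [-0.02,0,0.1,0],
    [0,0,0.1,0],
    [0,0,0,0],
    [0,0,0,0]
  ]
}}

```text
clock: 7.65
eef_pos: [538.7, 5.5, 94.1]
tcp_rot: [-3.142, 0.001, 0.019]
contact_force: [-1.5, 0.8, -4.0]
opening: 0.174
```

{"fn": "drive_tool", "kwargs": {
  "deltas": [
    [0,0,0.1,0],
    [0,0,0.1,0],
    [0,0,0,0],
    [0,0,0,0]
  ]
}}

```text
clock: 7.98
eef_pos: [538.6, 5.5, 92.1]
tcp_rot: [-3.142, 0.001, 0.019]
contact_force: [-4.0, -0.5, -3.3]
opening: 0.17
```

{"fn": "drive_tool", "kwargs": {
  "deltas": [
    [0,0,0.1,0],
    [0,0,0.1,0],
    [0,0,0,0],
    [0,0,0,0]
  ]
}}

```text
clock: 8.32
eef_pos: [539.1, 5.5, 90.2]
tcp_rot: [3.142, 0.0, 0.019]
contact_force: [-4.9, -0.6, -1.4]
opening: 0.176
```

```bash
python3 - <<'E'
from h import *
s=r.sense()
print(s["clock"],s["eef_pos"],s["opening"],s["contact_force"],s["wrist_torque"])
c=cams.camera_params("wrist"); p,d=cams.grab_frame("wrist"); np.savez("pics/wrist5.npz",p=p,d=d,**{q:np.array(v) for q,v in c.items()})
v,u=np.mgrid[0:384,0:512];W=world(c,u,v,d.astype(float))
m=(d>0)&(abs(W[...,1]-5)<11)&(W[...,0]>575)&(W[...,0]<690)&(W[...,2]>55)&(W[...,2]<95)
P=W[m];print(m.sum(),"bar z vs x",np.polyfit(P[:,0]-640,P[:,2],1), np.std(P[:,2]))
a=cv2.cvtColor(p,cv2.COLOR_RGB2BGR)
cv2.imwrite("pics/w5.png",cv2.resize(a[0:150,180:340],None,fx=4,fy=4,interpolation=cv2.INTER_CUBIC))
E
```

```text
8.3167 [539.10605258   5.52282906  90.2480679 ] 0.17579304990991912 [-4.94188761 -0.60234076 -1.39664603] [0.08191388 0.62614451 0.12797214]
8680 bar z vs x [2.69628546e-02 6.42192739e+01] 1.717535015983672
```

View pics/w5.png

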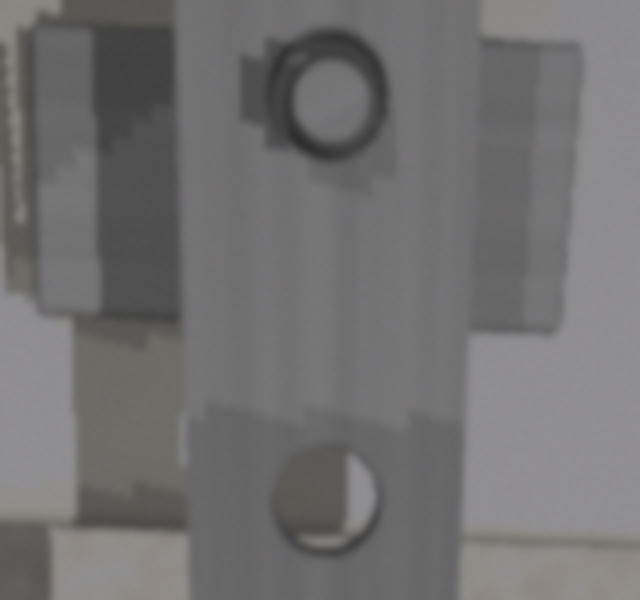

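The peg stands through the middle hole and the bar top is about 64 mm. I'll press a little more to seat it fully.

{"fn": "drive_tool", "kwargs": {
  "deltas": [
    [-0.03,0,0.1,0],
    [-0.03,0,0.1,0],
    [0,0,0,0],
    [0,0,0,0]
  ]
}}

```text
clock: 8.7
eef_pos: [538.8, 5.5, 88.3]
tcp_rot: [3.142, -0.0, 0.019]
contact_force: [-3.5, -0.4, -1.9]
opening: 0.169
```

{"fn": "drive_tool", "kwargs": {
  "deltas": [
    [0,0,0.1,0],
    [0,0,0.1,0],
    [0,0,0,0],
    [0,0,0,0]
  ]
}}

```text
clock: 9.03
eef_pos: [538.7, 5.5, 86.3]
tcp_rot: [3.142, 0.0, 0.019]
contact_force: [-4.3, -1.4, 0.8]
opening: 0.173
```

{"fn": "drive_tool", "kwargs": {
  "deltas": [
    [0,0,0.1,0],
    [0,0,0.1,0],
    [0,0,0,0],
    [0,0,0,0]
  ]
}}

```text
clock: 9.37
eef_pos: [538.6, 5.5, 85.8]
tcp_rot: [3.142, -0.0, 0.019]
contact_force: [-10.7, -0.6, 21.9]
opening: 0.169
```

```bash
python3 - <<'E'
from h import *
s=r.sense()
print(s["clock"],s["eef_pos"],s["opening"],s["contact_force"],s["wrist_torque"])
for n in ("w1","wrist2","wrist3","wrist4","wrist5","now"):
    if n=="now":
        c=cams.camera_params("wrist"); p,d=cams.grab_frame("wrist")
    else:
        f=np.load(f"pics/{n}.npz");c={k:f[k] for k in f};d=f["d"]
    R=np.array(c["R"]);o=-R.T@c["t"]
    v,u=np.mgrid[0:384,0:512];W=world(c,u,v,d.astype(float))
    # bar lies around image column 262; take columns 250..275 between top and row 140
    m=(d>0)&(abs(u-262)<25)&(v<140)&(W[...,2]>52)&(W[...,2]<110); P=W[m]
    t=(P[:,:2]-P[:,:2].mean(0)); e=cv2.fitLine(P[:,:2].astype(np.float32),cv2.DIST_HUBER,0,.01,.01).ravel()[:2]; e=e*np.sign(e[0])
    sl=np.polyfit(t@e,P[:,2],1)[0]; print(n,"cam z",o[2].round(1),"slope toward pivot",sl.round(4),"mean",P.mean(0).round(1))
E
```

```text
9.3667 [538.63335854   5.48512222  85.77593132] 0.1694633462612796 [-10.66850557  -0.55500371  21.91068332] [-0.07848661  1.74885504 -0.02391368]
w1 cam z 293.6 slope toward pivot 0.0008 mean [ 596.3 -101.4   64.5]
wrist2 cam z 250.3 slope toward pivot -0.1287 mean [622.3 -39.2  83.2]
wrist3 cam z 250.5 slope toward pivot -0.1676 mean [628.4   2.9  82.1]
wrist4 cam z 238.9 slope toward pivot -0.1065 mean [628.6   5.2  75.5]
wrist5 cam z 215.5 slope toward pivot 0.0287 mean [623.3   4.4  63.6]
now cam z 211.1 slope toward pivot 0.0521 mean [622.7   4.3  62.3]
```

The force has jumped to about 22 N, so the stay is firmly home. I'll ease off, release and lift clear.

{"fn": "drive_tool", "kwargs": {
  "deltas": [
    [0,0,-0.1,0],
    [0,0,-0.1,0],
    [0,0,0,0]
  ]
}}

```text
clock: 9.67
eef_pos: [538.6, 5.5, 86.4]
tcp_rot: [3.142, -0.0, 0.019]
contact_force: [-4.0, -0.3, 0.3]
opening: 0.169
```

{"fn": "drive_tool", "kwargs": {
  "deltas": [
    [0,0,0,0],
    [0,0,0,0],
    [0,0,0,0],
    [0,0,0,0],
    [0,0,0,0],
    [0,0,0,0]
  ],
  "jaw": 0.4
}}

```text
clock: 10.17
eef_pos: [538.8, 5.6, 86.2]
tcp_rot: [-3.142, -0.0, 0.019]
contact_force: [-0.4, 0.1, -5.5]
opening: 0.598
```

{"fn": "drive_tool", "kwargs": {
  "deltas": [
    [0,0,-0.5,0],
    [0,0,-1,0],
    [0,0,-2,0],
    [0,0,-2,0],
    [0,0,-2,0],
    [0,0,0,0],
    [0,0,0,0],
    [0,0,0,0]
  ]
}}

```text
clock: 10.83
eef_pos: [538.3, 5.5, 160.9]
tcp_rot: [-3.142, 0.0, 0.019]
contact_force: [0.4, 0.6, -6.0]
opening: 0.602
```

```bash
python3 - <<'E'
from h import *
s=r.sense()
print(s["clock"],s["eef_pos"],s["opening"],s["contact_force"])
c=cams.camera_params("wrist"); p,d=cams.grab_frame("wrist")
v,u=np.mgrid[0:384,0:512];W=world(c,u,v,d.astype(float))
m=(d>0)&(abs(W[...,1]-5)<11)&(W[...,0]>575)&(W[...,0]<680)&(W[...,2]>55)&(W[...,2]<95)
P=W[m];print(m.sum(),"slope,z",np.polyfit(P[:,0]-620,P[:,2],1))
k=(d>0)&(np.hypot(W[...,0]-538,W[...,1]-4)<14)&(W[...,2]>85); print("knob",np.percentile(W[k],[2,50,98],axis=0).round(1))
a=cv2.cvtColor(p,cv2.COLOR_RGB2BGR)
p2,d2=cams.grab_frame("side")
cv2.imwrite("pics/w6.png",np.hstack([cv2.resize(a,(400,300)),cv2.resize(cv2.cvtColor(p2[100:295,160:420],cv2.COLOR_RGB2BGR),(400,300))]))
np.savez("pics/wrist6.npz",p=p,d=d,**{q:np.array(v) for q,v in c.items()})
cv2.imwrite("pics/w6.png",np.vstack([cv2.imread("pics/w6.png"),cv2.resize(a[:150,150:350],(800,300)) if 0 else np.hstack([cv2.resize(a[0:120,190:350],(400,300)),np.zeros((300,400,3),np.uint8)])]))
E
```

```text
10.8333 [538.26921151   5.5250976  160.88580495] 0.6019995479819301 [ 0.38673165  0.55590341 -5.98673224]
5048 slope,z [1.05199822e-02 6.42031051e+01]
knob [[534.6  -5.   87.9]
 [547.4   4.1 217.4]
 [549.3  13.4 222.2]]
```

View pics/w6.png

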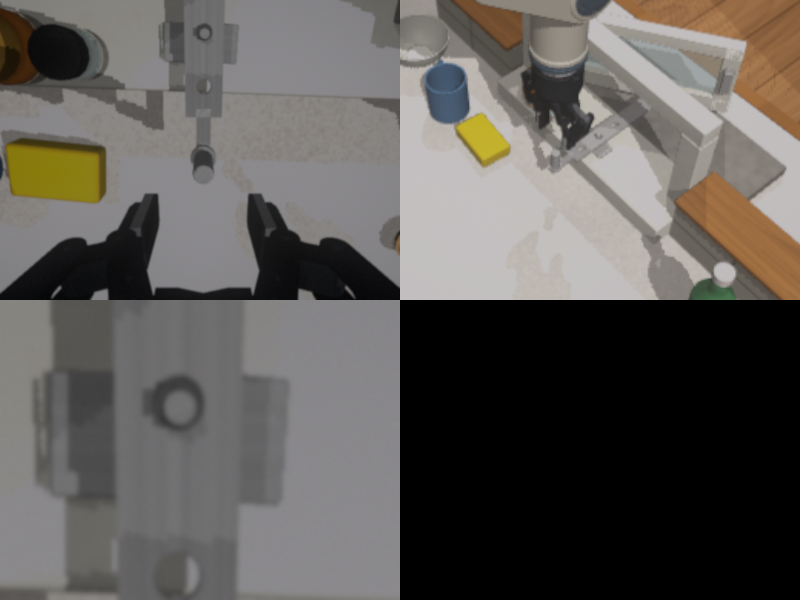

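The final view shows the peg through the middle hole, the bar flat at 64 mm, the gripper clear and the bystanders standing. Handing in.

```bash
python3 -c "
from rig import job; print(job.sign_off())"
```

```text
the job is handed in; nothing more can be done
None
```

The window is open wider and held: the stay's middle hole is over the peg and pressed down. I then let go, backed the gripper clear and handed the job in at about 11 s of the 72 s allowed. No verdict was reported.

**Moves:** I gripped the knob, raised the stay about 32 mm at the knob and used it to open the sash from about 0.3 to 0.6 rad. I lined the hole up with the peg through the wrist camera, lowered it without any noticeable contact, and pressed until the force jumped to about 22 N (about 27 N above the unloaded reading).

**Last checks:**
- **Peg and hole:** the final wrist view shows the peg standing through the middle hole.
- **Stay down:** the bar top measures about 64.2 mm, against 64.5 mm when it was level at the start. The measured slope is about 0.01 rad, which is within the depth noise.
- **Sash:** worked out from the geometry it stands at about 0.59 rad, not measured directly. The range asked for is 0.40–0.70 rad.
- **Gripper and bystanders:** the gripper is about 70 mm above the knob's grip height and touches nothing. The sponge, mug, jars, bowl and bottle look undisturbed in the last views.

**What disagreed or failed:**
- While I was pressing down, the depth slope read up to 0.05 rad past level. After I let go it read about 0.01, so I took that as a measuring error.
- The gripper ended about 8 mm lower than where it first took the knob, so the pads probably slipped a little down the knob.
- My last check of the knob's height was spoiled by the gripper's own points, so I did not use it.

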